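Hold the token box unlocked with its key

ROBOT

A 7-joint arm with a two-finger parallel gripper is mounted at the origin on a cart in front of the work surface, level with it; the furniture and walls round the work are solid. World frame = base frame: x ahead of the robot, y to its left, z up, the work surface at z = 0. Lengths are in m, angles in rad, forces in N, time in s.
With the tool pointing down it reaches from about 0.425 to 0.875 m from the base axis. Payload 8.4 kg.
Tool frame: the origin (TCP) lies midway between the tips of the shut fingers; the grasp point (between the pads) lies 19 mm behind it (arm.grip_depth is the distance from the TCP to the grasp point, in m); z points along the fingers, y is the direction in which the jaws open and shut (so a half turn about z gives the same grasp; the last joint's range is limited). The gripper opens to 87 mm and grips with 3 to 60 N. Pads are 19 mm wide; open, the fingers measure 117 mm over their backs; the gripper's body (75 mm by 190 mm) begins 51 mm behind the grasp point.
Start: joints at [-1.228, 0.333, 0.04, 1.465, -0.013, 1.343, -0.059], TCP at [0.278, 0.588, 0.223] pointing down, gripper open.
Joint ranges: [-2.58, 2.58], [-0.38, 2.09], [-1.3, 1.39], [0.25, 2.4], [-1.5, 4.64], [0.08, 2.09], [-2.65, 2.65]. Speed limits (rad/s): [2.22, 2.22, 2.79, 2.79, 3.14, 3.14, 3.14].

INTERFACE

Orientations are given as [roll, pitch, yaw] about the fixed x, y, z axes, in that order (R = Rz(yaw) Ry(pitch) Rx(roll)).
In Python, from bench import sense, eyes, order, nets, arm gives the robot as it stands.
- The arm moves only by the tool move_arm, never from a script. Its argument "commands" is a list of rows, each a list of 3 entries, a list of its own where there are three numbers: the turn, a rotation vector about the tool's x, y, z in rad, then the shift along the tool's x, y, z in cm, then the closure, from -1 (fully open) to 1 (shut), so that 0 is half open. A call has 1 to 5 rows; each row shifts and turns the commanded pose from where the row before left it, along the tool's axes as they then stand; what a row does not reach is not made up. A row lasts 1/8 s, in which the tool goes at most 62.5 mm and 10.7 degrees, less where a joint would pass 70% of its speed; a pose out of reach is approached as far as the arm can. A call is refused whole if a number of a shift passes 6.25 or a number of a turn 0.188, either way. A call with a gripper value outside its range is refused whole. The fingers move at their own pace and stop on an object; the grip force is fixed at half the most. Time passes only in rows, so rows that do not move let the fingers close. It gives the time, the measured TCP pose, the force and the opening at its end, in the units of the state.
- sense(): the state, without advancing time (a new reading comes with each control period).
- eyes.capture(name): name is "scene" or "side" or "wrist"; returns a dict with "img" (384x512x3 uint8, blue, green, red), "camera_matrix" (3x3 intrinsics, pixels), "k1" (the pictures are not rectified: a ray, as slopes to the right and down, at radius r is drawn at 1 + k1 r^2 times it, then the intrinsics apply), "rvec" (rotation vector, rad) and "tvec" (3), from world to camera coordinates, as OpenCV has them; the wrist camera has in their place "mount" (4x4, takes a point from camera to tool coordinates, whose origin is the TCP and whose axes are the flange's). Camera axes: x right, y down, z forward; pixel columns grow to the right and rows downward; lengths in m; the calibration is good to about 2 mm. A picture is of the moment at which its call begins: read the wrist's pose just before it. There is no depth.
- order.job_done(): hands the job in, once; it reports no verdict.
Trained networks look in a picture, given as the dict that the camera call returned (one of the last four; its "shot" number tells which), for a name from the list of things; names that differ only in an ending like _2 or _b are one class to them, and where a whole thing is asked for, a point or a joint stands for the part that bears it (a point fixed in the world has none). Each returns a list of dicts, best first, with "confidence" (0 to 1); they miss things now and then, are a little off and sometimes report something else, mostly with a low value. They report only what shows in the picture. A call takes as long as a camera call.
- nets.boxes_of(thing, picture): "point" ([x, y, z] in m, in world coordinates, good to about 4 mm: the middle of the surface that is visible of it).
The state is a dict: "clock": time; "q": joint angles; "dq": joint speeds; "tau": joint torques, N m; "ee_pos": TCP position; "tcp_rot": TCP orientation; "wrist_force": force on the tool from outside, world axes, zero at the start; "wrist_torque": the same for the moment, N m; "finger_gap": opening from 0.0 (shut) to 1.0 (fully open).
Only numpy, scipy, OpenCV 4.12 (cv2) and the standard library are available. Lean on these libraries where they do the work, as an engineer would, in place of code of your own. Each camera call takes 0.05 s, during which the arm holds its last target. There are 200 camera calls.

TASK

Take the red-headed key out of the key stand, push it straight down and fully home into the lock on top of the blue token box (its pins are sticky: rock the key a little as you push), then turn it a quarter turn clockwise, seen from above, against the spring so that the bolt is drawn back. Finish while still gripping the key and holding it turned, as the spring would turn it back; do not let go. Leave the blue-headed key in the stand, and leave the other things on the worktop where they are.

Things in the scene. Friction and masses are not known exactly. Their poses are not given: they have to be found in the camera images.
- key_red: Key with a red head, 72 mm long, 40 g, upright at the start. Origin: middle of the tip (lower end); z up the shaft, x across the flat, y through the thickness. From the tip: blade z 0-20 mm, 16 (x) by 5 mm (y), tip rounded; neck 6 mm thick, z 20-40; plastic head z 40-72, 34 (x) by 10 mm (y). It fits the lock either way round.
- key_red_head (a point): Middle of the red key's plastic head, 56 mm above its tip, axes as the key's: pinch it here across its 10 mm thickness (y). The head reaches 16 mm above and below this point; a white disc marks each side.
- key_blue: Key with a blue plastic head, same shape and size as the red one; stays in the stand.
- key_stand: Fixed wooden block 120 (x) x 44 (y) x 26 mm high; origin in the middle of its underside. Two slots in its top at x = -30 and +30 mm, 18 mm deep, each holding one key upright with the key's flat along the stand's x (which key is in which slot varies); the tips stand 8 mm above the worktop.
- token_box: Fixed blue token box 120 (x) x 140 (y) x 70 mm high; origin in the middle of its underside. On top: a steel lock plate 44 mm square with the keyhole, a token slot, and a brass bolt in guides 7.5 mm high that the lock draws 20 mm along the box's -y.
- lock_mouth (a point): Middle of the keyhole at the level of the box's top, 70 mm above the worktop; axes as the box's. Slot 17.6 mm along x by 6.2 mm along y, with a 3 mm bevel round it; the key's x must lie along the box's x. Two sprung, sticky pins, one at each end of the slot, stand 2.7 mm into it 15 mm below the mouth: a straight push past them takes about 20 N, rocking the key by 0.06 rad about z eases it a little; after them it goes easily.
- lock_floor (a point): Floor of the keyhole, 30.5 mm below the mouth, where the tip of a key that is fully home rests. The slot runs through the fixed 8 mm lock plate into the turning cylinder: only with the tip more than 28 mm below the mouth is the blade under the plate and free to turn; turned, it is held there. With the key home its head ends 9.5 mm above the box.
- lock (a joint): Turn of the lock cylinder about the vertical axis through the keyhole, rad: 0 at rest, grows clockwise seen from above, stop at 1.57. A spring turns it back (0.05 N m at 0, 0.14 N m at 1.57). The blade has about 0.08 rad of play in it.
- scissors: Bystander, stays where it is: blue-handled scissors lying near the front edge.
- pen: Bystander, stays where it is: green pen, 145 mm long.
- notebook: Bystander, stays where it is: dark blue notebook, 148x109x14 mm.
- tea_box: Bystander, stays where it is: green cardboard box, 70x122x72 mm, at the back left.

How it is judged:
On the way, in this order (a step that is already met when the one before it is completed fails the run):
1. the red key is out of the stand, held in the fingers (z of key_red in the frame of key_stand above 0.032 m and contact force between the fingers and key_red above 1 N), for 0.2 s.
2. the red key is home in the lock, not yet turned (z of key_red in the frame of lock_mouth below -0.027 m and horizontal distance between key_red and lock_mouth below 0.004 m and value of joint lock below 0.5 rad), for 0.1 s.
At the end, for the whole second after the job is handed in: The red key is home in the lock (tip at least 27 mm below the mouth, within 4 mm of its middle, upright within 0.2 rad) and turned clockwise so that the lock reads more than 1.3 rad, and the fingers still grip it (more than 1 N) through the last second; the blue key is still in the stand (z of key_red in the frame of lock_mouth below -0.027 m and horizontal distance between key_red and lock_mouth below 0.004 m and value of joint lock above 1.3 rad and angle between key_red's own z axis and vertical below 0.2 rad and contact force between the fingers and key_red above 1 N and z of key_blue in the frame of key_stand below 0.014 m); the arm keeps its last pose, push and grip.
It fails at once if the blue key is pulled out of the stand (z of key_blue in the frame of key_stand above 0.02 m).
It fails at once if another thing on the worktop is moved more than 30 mm (distance of any of scissors, pen, notebook, tea_box from where it was at the start of the episode above 0.03 m).
It also fails if it takes over 51 s, if anything falls off the work surface, if the arm or the gripper's body presses on something with over 40 N, if the wrist force passes 120 N, or if a joint passes its speed limit or range.

## Working session

There is one attempt and no reset: what is moved stays moved. The work goes in short steps, Python scripts to look and compute and a tool call to move; the robot and the scene stay as the last step left them, time stands still between calls to the robot, and variables do not carry over. Pictures are saved under pics/ and viewed, about 8 in all and at most 12, crops included, and the job is handed in when it is done.

Besides the shell and the picture viewer there is one more tool, called after ">>>" as a command line: name --argument value ..., lists and objects as JSON in quotes. move_arm: Moves the arm, as the interface text tells. Its arguments: {"type":"object","properties":{"commands":{"type":"array","items":{"type":"array"}}},"required":["commands"]}

```bash
ls; mkdir -p pics
cat > h.py <<'E'
import numpy as np, cv2
from scipy.spatial.transform import Rotation as R
from bench import sense, eyes, order, nets, arm
def proj(c,P):
    P=np.atleast_2d(P).astype(float)
    X=P@R.from_rotvec(np.ravel(c['rvec'])).as_matrix().T+np.ravel(c['tvec'])
    s=X[:,:2]/X[:,2:]; s=s*(1+c['k1']*(s**2).sum(1,keepdims=True))
    K=np.array(c['camera_matrix']); return s@K[:2,:2].T+K[:2,2]
def wristcam(c,s):
    # fill rvec,tvec from mount and tcp pose
    M=np.array(c['mount']);T=np.eye(4);T[:3,:3]=R.from_euler('xyz',s['tcp_rot']).as_matrix();T[:3,3]=s['ee_pos']
    W=np.linalg.inv(T@M); c['rvec']=R.from_matrix(W[:3,:3]).as_rotvec(); c['tvec']=W[:3,3]; return c
def ray(c,uv):
    K=np.array(c['camera_matrix']);d=np.linalg.solve(K,[uv[0],uv[1],1])[:2];s=d.copy()
    for _ in range(20): s=d/(1+c['k1']*(s@s))
    Rm=R.from_rotvec(np.ravel(c['rvec'])).as_matrix()
    return -Rm.T@np.ravel(c['tvec']), Rm.T@np.array([s[0],s[1],1])
def at_z(c,uv,z):
    o,d=ray(c,uv); return o+d*(z-o[2])/d[2]
E
python3 - <<'E'
from h import *
s=sense();print({k:np.round(v,3) for k,v in s.items()})
ims=[]
for n in ['scene','side']:
    c=eyes.capture(n);ims.append(c['img']);cv2.imwrite(f'pics/{n}0.png',c['img'])
    for t in ['key_red','key_blue','key_red_head','key_stand','token_box','lock','pen','scissors','notebook','tea_box']:
        print(n,t,[(np.round(d['point'],3),round(d['confidence'],2)) for d in nets.boxes_of(t,c)][:2])
    if n=='scene': print(c['camera_matrix'],c['k1'],c['rvec'],c['tvec'])
E
```

```text
pics
{'clock': np.float64(0.0), 'q': array([-1.228,  0.334,  0.04 ,  1.466, -0.013,  1.343, -0.058]), 'dq': array([-0.002,  0.001,  0.001,  0.001,  0.001,  0.001,  0.   ]), 'tau': array([-1.0000e-03, -6.5635e+01,  1.3340e+00, -4.0382e+01, -6.0000e-02,
        4.5000e-02,  0.0000e+00]), 'ee_pos': array([0.278, 0.587, 0.222]), 'tcp_rot': array([-3.14,  0.  ,  2.7 ]), 'wrist_force': array([ 0.447, -0.386,  0.293]), 'wrist_torque': array([0.032, 0.058, 0.04 ]), 'finger_gap': np.float64(1.002)}
scene key_red []
scene key_blue [(array([0.506, 0.079, 0.076]), 0.66)]
scene key_red_head [(array([0.569, 0.096, 0.076]), 0.5)]
scene key_stand [(array([0.529, 0.079, 0.029]), 0.59)]
scene token_box [(array([ 0.556, -0.187,  0.069]), 0.84)]
scene lock []
scene pen [(array([ 0.395, -0.211,  0.011]), 0.6), (array([0.57 , 0.096, 0.079]), 0.43)]
scene scissors [(array([ 0.383, -0.001,  0.009]), 0.7)]
scene notebook [(array([ 0.415, -0.351,  0.01 ]), 0.55)]
scene tea_box [(array([0.695, 0.073, 0.07 ]), 0.9)]
[[365.81328202   0.         262.3432035 ]
 [  0.         365.81328202 190.18703614]
 [  0.           0.           1.        ]] 0.0056610094792925204 [ 1.89259839 -1.8262556   0.59144676] [-0.12673307  0.50062522  0.6373543 ]
side key_red [(array([0.574, 0.102, 0.067]), 0.56)]
side key_blue [(array([0.518, 0.088, 0.073]), 0.74), (array([ 0.395, -0.216,  0.006]), 0.41)]
side key_red_head [(array([0.576, 0.1  , 0.066]), 0.49)]
side key_stand [(array([0.545, 0.103, 0.026]), 0.71)]
side token_box [(array([ 0.572, -0.141,  0.066]), 0.66)]
side lock []
side pen [(array([ 0.394, -0.216,  0.01 ]), 0.52)]
side scissors [(array([0.384, 0.004, 0.004]), 0.59)]
side notebook [(array([ 0.423, -0.34 ,  0.01 ]), 0.63)]
side tea_box [(array([0.712, 0.108, 0.068]), 0.95)]
```

View pics/scene0.png

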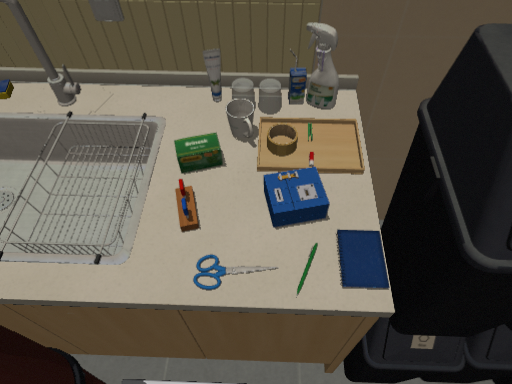

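View pics/side0.png

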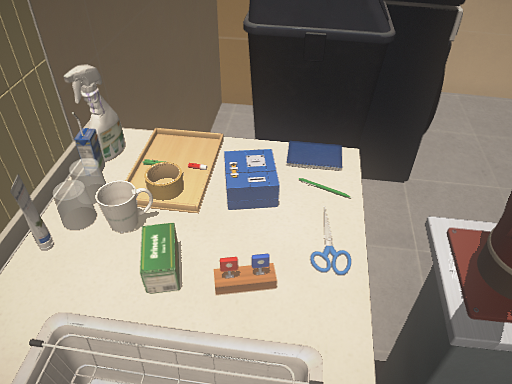

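The scene shows the stand at (187,208), with the red key in its rear slot at (182,187) and the blue key in front at (186,205). The token box is at (296,195), with its lock plate on the right-hand part of the top. The side view agrees. Next I'll move the wrist camera over the stand.

>>> move_arm --commands '[[[0,0,0],[-4.5,-3.8,0],-1],[[0,0,0],[-4.5,-3.8,0],-1],[[0,0,0],[-4.5,-3.8,0],-1],[[0,0,0],[-4.5,-3.8,0],-1],[[0,0,0],[-4.5,-3.8,0],-1]]'

```text
clock: 1.72
ee_pos: [0.4007, 0.3178, 0.2228]
tcp_rot: [3.141, 0.0, 2.7]
wrist_force: [0.9, -0.2, -0.2]
finger_gap: 0.999
```

>>> move_arm --commands '[[[0,0,0],[-4.5,-3.8,0],-1],[[0,0,0],[-4.5,-3.8,0],-1],[[0,0,0],[-4.5,-3.8,0],-1],[[0,0,-0.17],[0,0,0],-1],[[0,0,-0.17],[0,0,0],-1]]'

```text
clock: 2.35
ee_pos: [0.4737, 0.158, 0.2228]
tcp_rot: [3.141, 0.0, 3.043]
wrist_force: [-0.5, 0.3, 0.0]
finger_gap: 1.0
```

>>> move_arm --commands '[[[0,0,-0.17],[0,0,0],-1],[[0,0,-0.17],[0,0,0],-1],[[0,0,0],[0,0,0],-1]]'

```text
clock: 2.72
ee_pos: [0.4734, 0.1588, 0.2227]
tcp_rot: [3.141, 0.0, -2.905]
wrist_force: [-0.7, -0.2, -0.1]
finger_gap: 1.0
```

Run:
```python
from h import *
s=sense();print(s['clock'],s['ee_pos'],s['tcp_rot'],s['q'].round(2) if hasattr(s['q'],'round') else s['q'])
c=eyes.capture('wrist');print(np.round(c['mount'],3),c['camera_matrix'],c['k1'])
cv2.imwrite('pics/w1.png',c['img']);wristcam(c,s)
for t in ['key_red','key_blue','key_red_head','key_stand','token_box']:
    print(t,[(np.round(d['point'],3),round(d['confidence'],2)) for d in nets.boxes_of(t,c)][:2])
for n,p in dict(red=[.575,.1,.08],blue=[.515,.087,.08]).items(): print(n,proj(c,p))
```

```text
2.725 [0.4733785  0.1588034  0.22267879] [ 3.14144908e+00  1.98395614e-04 -2.90453705e+00] [-0.76  0.01  0.35  1.84 -0.01  1.29  1.4 ]
[[ 0.    -0.966 -0.257  0.07 ]
 [ 1.     0.    -0.001 -0.001]
 [ 0.001 -0.257  0.966 -0.163]
 [ 0.     0.     0.     1.   ]] [[271.38847538   0.         256.46285118]
 [  0.         271.38847538 191.38562179]
 [  0.           0.           1.        ]] 0.01524883231974582
key_red [(array([0.562, 0.097, 0.06 ]), 0.52)]
key_blue [(array([0.517, 0.083, 0.077]), 0.95)]
key_red_head [(array([0.563, 0.104, 0.053]), 0.64)]
key_stand [(array([0.529, 0.094, 0.024]), 0.65)]
token_box [(array([ 0.549, -0.126,  0.046]), 0.75)]
red [[191.65918313 249.37175271]]
blue [[189.74142088 201.72935819]]
```

View pics/w1.png

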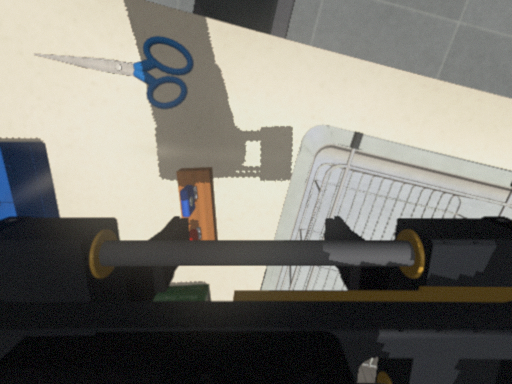

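In the wrist view the stand is at (197,205), partly hidden by the gripper. I'll shift and lower so that it shows clear, and then do the same over the lock.

>>> move_arm --commands '[[[0,0,0],[-3.6,-3.2,1.5],-1],[[0,0,0],[-3.6,-3.2,1.5],-1],[[0,0,0],[-3.6,-3.2,1.5],-1],[[0,0,0],[0,0,0],-1],[[0,0,0],[0,0,0],-1]]'

```text
clock: 3.65
ee_pos: [0.6006, 0.0913, 0.1773]
tcp_rot: [3.141, -0.001, -2.904]
wrist_force: [0.3, 0.3, -0.3]
finger_gap: 1.0
```

```bash
cat > snap.py <<'E'
from h import *
import pickle,sys
n=sys.argv[1]
s=sense();c=eyes.capture('wrist')
print(s['clock'],np.round(s['ee_pos'],4),np.round(s['tcp_rot'],3))
for t in sys.argv[2:]: print(t,[(np.round(d['point'],3),round(d['confidence'],2)) for d in nets.boxes_of(t,c)][:2])
wristcam(c,s);pickle.dump(c,open(n+'.pkl','wb'));cv2.imwrite(f'pics/{n}full.png',c['img'])
E
python3 snap.py stand key_red_head key_blue key_stand; python3 -c "
from h import *;import pickle
c=pickle.load(open('stand.pkl','rb'));p=proj(c,[[.575,.1,.08],[.515,.087,.08],[.545,.095,.026]]);print(p)
u,v=p.mean(0).astype(int);x0,y0=max(u-80,0),max(v-70,0);print(x0,y0);cv2.imwrite('pics/stand.png',cv2.resize(c['img'][y0:y0+140,x0:x0+160],None,fx=5,fy=4.28 and 5,interpolation=cv2.INTER_CUBIC)[:600])"
```

```text
3.65 [0.6006 0.0913 0.1773] [ 3.141e+00 -1.000e-03 -2.904e+00]
key_red_head [(array([0.572, 0.101, 0.078]), 0.88)]
key_blue [(array([0.518, 0.083, 0.077]), 0.8), (array([0.711, 0.076, 0.071]), 0.74)]
key_stand [(array([0.547, 0.088, 0.026]), 0.62)]
[[272.51145083 169.7925578 ]
 [275.18682044 103.28196554]
 [272.20173191 134.83499445]]
193 65
```

>>> move_arm --commands '[[[0,0,0],[0.7,-6,0],-1],[[0,0,0],[0.7,-6,0],-1],[[0,0,0],[0.7,-6,0],-1],[[0,0,0],[0.6,-6,0],-1],[[0,0,0],[0,0,0],-1]]'

```text
clock: 4.47
ee_pos: [0.6303, -0.155, 0.1785]
tcp_rot: [-3.139, 0.0, -2.911]
wrist_force: [-0.8, 0.5, 0.1]
finger_gap: 1.002
```

```bash
python3 snap.py box token_box; python3 -c "
from h import *;import pickle
c=pickle.load(open('box.pkl','rb'));p=proj(c,[[.57,-.19,.07]]);print(p)
u,v=p.mean(0).astype(int);x0,y0=max(u-100,0),max(v-75,0);print(x0,y0);cv2.imwrite('pics/box.png',cv2.resize(c['img'][y0:y0+150,x0:x0+200],None,fx=4,fy=4,interpolation=cv2.INTER_CUBIC))"
```

```text
4.475 [ 0.6303 -0.155   0.1785] [-3.139  0.    -2.911]
token_box [(array([ 0.574, -0.187,  0.069]), 0.77), (array([0.409, 0.017, 0.01 ]), 0.15)]
[[236.96886223 122.80225168]]
136 47
```

View pics/stand.png

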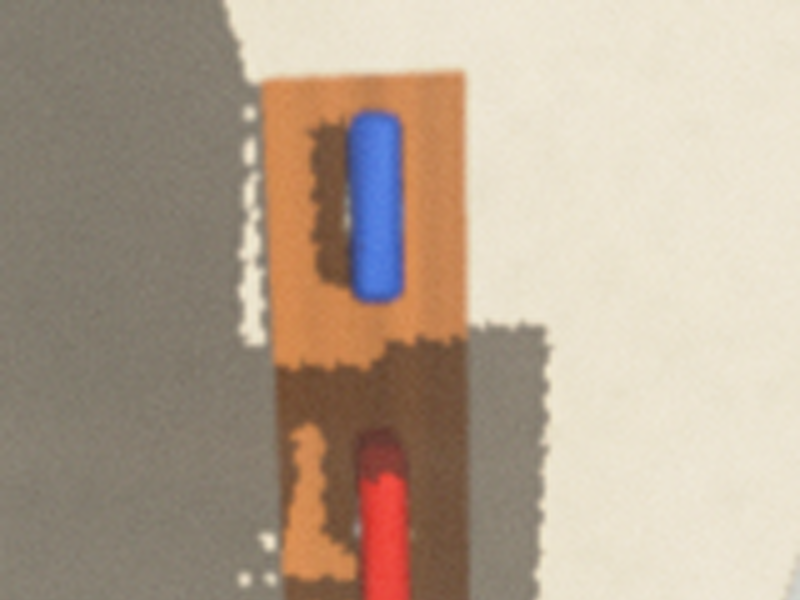

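View pics/box.png

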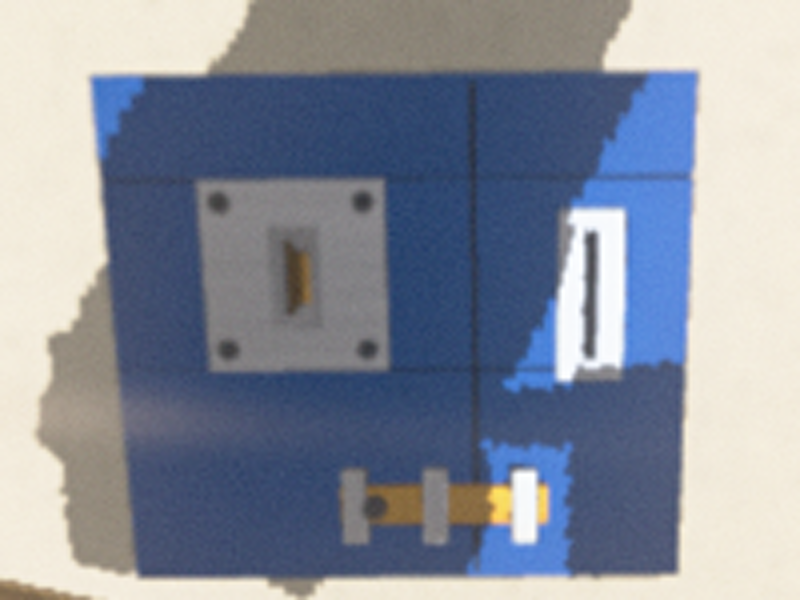

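The stand crop shows the blue key's top at (376,206), and the red key's top starts at (382,430) and runs past the crop's lower edge. The box crop shows the lock plate's screws at (219,202), (363,202), (228,349) and (368,349), with the keyhole at about (295,277) and its long side along the image vertical. Next I'll turn these into world positions and check the sizes.

Run:
```python
from h import *;import pickle
def W(c,x0,y0,f,pts,z): return np.array([at_z(c,((x+.5)/f-.5+x0,(y+.5)/f-.5+y0),z) for x,y in pts])
c=pickle.load(open('box.pkl','rb'))
o,_=ray(c,(256,191));print('cam',o, 'nadir px',proj(c,[o[0],o[1],0.05]))
b=W(c,136,47,4,[(92,76),(698,72),(678,576),(138,577)],.07);print('box',b.round(4),np.linalg.norm(np.diff(b,axis=0),axis=1))
s=W(c,136,47,4,[(219,202),(363,202),(368,349),(228,349)],.07);print('screws',s.round(4),s.mean(0),'box ctr',b.mean(0))
k=W(c,136,47,4,[(268,227),(318,227),(322,328),(273,328)],.07);print('bevel',k.round(4),k.mean(0), np.linalg.norm(np.diff(k,axis=0),axis=1))
for q in (b,s): # long dir along image vertical
    v=(q[0]-q[3]+q[1]-q[2]);w=(q[1]-q[0]+q[2]-q[3]);print('yaw x',np.arctan2(v[1],v[0])%np.pi,'yaw y-90',(np.arctan2(w[1],w[0])-np.pi/2)%np.pi)
c=pickle.load(open('stand.pkl','rb'));im=c['img'].astype(int)
hsv=cv2.cvtColor(c['img'],cv2.COLOR_BGR2HSV);H,S,V=cv2.split(hsv)
o,_=ray(c,(256,191));print('cam',o,'nadir',proj(c,[o[0],o[1],0.08]))
for n,m in dict(red=((H<5)|(H>174))&(S>190)&(V>70),blue=(abs(H.astype(int)-110)<10)&(S>120)&(V>150)).items():
    m=m.astype(np.uint8);m[:, :230]=0;m[:,330:]=0
    k,l,st,ce=cv2.connectedComponentsWithStats(m);i=1+np.argmax(st[1:,4]);print(n,st[i])
    pt=cv2.findNonZero((l==i).astype(np.uint8));r=cv2.minAreaRect(pt)
    bx=cv2.boxPoints(r);w=np.array([at_z(c,p,.08) for p in bx]);e=np.diff(w,axis=0)
    print(n,w.mean(0).round(4),np.linalg.norm(e,axis=1).round(4),[np.arctan2(x[1],x[0])%np.pi for x in e[:2]],r)
st=W(c,193,65,5,[(262,80),(465,71),(467,330),(272,330)],.026);print('stand',st.round(4))
cv2.imwrite('pics/stand2.png',cv2.resize(c['img'][70:230,190:350],None,fx=3.7,fy=3.7,interpolation=cv2.INTER_CUBIC))
```

```text
cam [ 0.56204017 -0.17133058  0.34109682] nadir px [[257.63003193 119.07217648]]
box [[ 0.5369 -0.2706  0.07  ]
 [ 0.5044 -0.1356  0.07  ]
 [ 0.6202 -0.1073  0.07  ]
 [ 0.6525 -0.2429  0.07  ]] [0.13887409 0.11928782 0.13939249]
screws [[ 0.5572 -0.2378  0.07  ]
 [ 0.5493 -0.2047  0.07  ]
 [ 0.5823 -0.1967  0.07  ]
 [ 0.5902 -0.23    0.07  ]] [ 0.5697597 -0.217286   0.07     ] box ctr [ 0.57849935 -0.18906565  0.07      ]
bevel [[ 0.56   -0.2255  0.07  ]
 [ 0.5573 -0.214   0.07  ]
 [ 0.58   -0.2086  0.07  ]
 [ 0.5828 -0.2202  0.07  ]] [ 0.57001727 -0.21706825  0.07      ] [0.01187846 0.02334932 0.01192115]
yaw x 0.23717676730023474 yaw y-90 0.23504096229408966
yaw x 0.23366727199262405 yaw y-90 0.23173135610473805
cam [0.53272551 0.07405701 0.34003702] nadir [[256.79911109 119.42458748]]
red [266 162   5  15  34]
red [0.5753 0.0956 0.08  ] [0.0039 0.0137 0.0039] [np.float64(1.8084201373629447), np.float64(0.2504750197645373)] ((268.0, 169.0), (14.0, 4.0), 90.0)
blue [264  88   9  37 321]
blue [0.5191 0.0813 0.08  ] [0.0072 0.0313 0.0074] [np.float64(1.807794665691743), np.float64(0.25278786330662284)] ((268.0, 106.0), (36.0, 8.0), 90.0)
stand [[0.4965 0.0522 0.026 ]
 [0.4845 0.0942 0.026 ]
 [0.5368 0.109  0.026 ]
 [0.5472 0.0662 0.026 ]]
```

View pics/stand2.png

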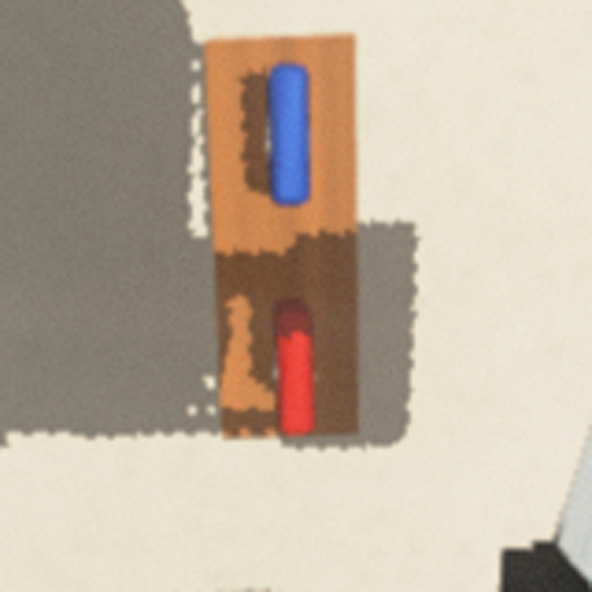

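This crop shows the whole stand, with corners at about (205,41), (355,35), (358,434) and (222,438). The blue top spans (270-309, 65-205) and the red top (276-316, 298-436). I'll fit the stand and both keys from these.

Run:
```python
from h import *;import pickle
c=pickle.load(open('stand.pkl','rb'))
def W(pts,z): return np.array([at_z(c,((x+.5)/3.7-.5+190,(y+.5)/3.7-.5+70),z) for x,y in pts])
def rep(n,q):
    v=(q[3]-q[0]+q[2]-q[1]);print(n,q.mean(0).round(4),np.linalg.norm(np.diff(q,axis=0),axis=1).round(4),np.arctan2(v[1],v[0]))
    return q.mean(0)
S=rep('stand',W([(205,41),(355,35),(358,434),(222,438)],.026))
a=rep('red',W([(276,298),(313,298),(316,436),(281,436)],.08))
b=rep('blue',W([(270,64),(307,64),(310,206),(272,206)],.08))
print(a-b,np.linalg.norm(a-b),np.arctan2(*(a-b)[1::-1]),(a+b)/2)
```

```text
stand [0.5482 0.0894 0.026 ] [0.0437 0.1196 0.0438] 0.273148191220521
red [0.575  0.0973 0.08  ] [0.0095 0.0366 0.0093] 0.2788723147830517
blue [0.5192 0.0813 0.08  ] [0.009  0.0334 0.0096] 0.26729709060759704
[0.05579161 0.01599588 0.        ] 0.0580393954600993 0.279217825858927 [0.54712743 0.08927108 0.08      ]
```

The stand fits at (0.548, 0.0893) with yaw 0.275, so the red key is at (0.577, 0.0975). The lock mouth is at (0.570, -0.2172) with yaw 0.235. Measured sizes agree with those given to within about 1 mm. Next I'll go above the red key.

>>> move_arm --commands '[[[0,0,0],[-0.1,5.2,0],-1],[[0,0,0],[-0.1,5.2,0],-1],[[0,0,0],[-0.1,5.2,0],-1],[[0,0,0],[-0.1,5.2,1.5],-1],[[0,0,-0.044],[-0.1,5.0,1.5],-1]]'

```text
clock: 5.2
ee_pos: [0.5741, 0.1078, 0.1479]
tcp_rot: [3.14, 0.001, -2.855]
wrist_force: [0.9, -0.1, 0.4]
finger_gap: 1.0
```

>>> move_arm --commands '[[[0,0,0],[0,0,1.0],-1],[[0,0,0],[0,0,0],-1],[[0,0,0],[0,0,0],-1]]'

```text
clock: 5.58
ee_pos: [0.5757, 0.1025, 0.1382]
tcp_rot: [-3.141, 0.001, -2.861]
wrist_force: [0.8, 0.5, 0.3]
finger_gap: 0.999
```

```bash
cat > d.py <<'E'
from h import *
import sys
t=np.array(list(map(float,sys.argv[1:4])));yaw=float(sys.argv[4])
s=sense();Rt=R.from_euler('xyz',s['tcp_rot']);Rg=R.from_euler('xyz',[np.pi,0,yaw])
print(round(s['clock'],2),'pos',np.round(s['ee_pos'],4),np.round(s['tcp_rot'],4),'F',np.round(s['wrist_force'],1),'T',np.round(s['wrist_torque'],2))
print('shift cm',(Rt.inv().apply(t-s['ee_pos'])*100).round(2),'turn',(Rt.inv()*Rg).as_rotvec().round(3),'gap',s['finger_gap'],'q7',s['q'][6])
E
python3 d.py .577 .0975 .047 -2.8666
```

```text
5.58 pos [0.5757 0.1025 0.1382] [-3.1413e+00  8.0000e-04 -2.8606e+00] F [0.8 0.5 0.3] T [ 0.04 -0.01 -0.04]
shift cm [ 0.02 -0.52  9.12] turn [-0.     0.001  0.006] gap 0.9987087107839961 q7 1.708069959416703
```

>>> move_arm --commands '[[[0,0,0.006],[0,-0.5,1.0],-1],[[0,0,0],[0,0,3],-1],[[0,0,0],[0,0,3],-1],[[0,0,0],[0,0,2.1],-1],[[0,0,0],[0,0,0],-1]]'

```text
clock: 6.2
ee_pos: [0.5756, 0.0971, 0.0449]
tcp_rot: [-3.141, -0.003, -2.867]
wrist_force: [0.3, -0.1, 0.4]
finger_gap: 0.996
```

```bash
python3 d.py .577 .0975 .047 -2.8666
python3 - <<'E'
from h import *
c=eyes.capture('side');print(proj(c,[.577,.0975,.06]));cv2.imwrite('pics/side1.png',cv2.resize(c['img'][190:320,160:330],None,fx=4,fy=4,interpolation=cv2.INTER_CUBIC))
E
```

```text
6.2 pos [0.5756 0.0971 0.0449] [-3.141  -0.0032 -2.867 ] F [ 0.3 -0.1  0.4] T [0.09 0.01 0.  ]
shift cm [-0.14 -0.   -0.21] turn [-0.001 -0.003 -0.   ] gap 0.9961291475301443 q7 1.7551643218898243
[[228.1847583 264.2820012]]
```

View pics/side1.png

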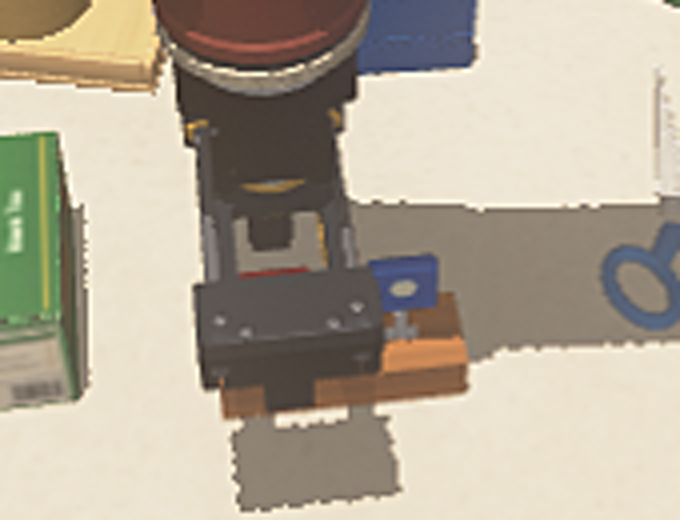

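The open fingers straddle the red key, whose top shows at crop (275,272), and the blue key stands clear to the right. I'll close.

>>> move_arm --commands '[[[0,0,0],[-0.1,0,-0.1],-1],[[0,0,0],[0,0,0],0.2],[[0,0,0],[0,0,0],1],[[0,0,0],[0,0,0],1],[[0,0,0],[0,0,0],1]]'

```text
clock: 6.88
ee_pos: [0.5777, 0.0988, 0.0476]
tcp_rot: [3.142, 0.0, -2.865]
wrist_force: [0.0, -0.5, 0.7]
finger_gap: 0.63
```

>>> move_arm --commands '[[[0,0,0],[0,0,0],1],[[0,0,0],[0,0,0],1],[[0,0,0],[0,0,0],1]]'

```text
clock: 7.25
ee_pos: [0.5777, 0.0988, 0.0475]
tcp_rot: [-3.142, -0.0, -2.865]
wrist_force: [0.5, -0.2, 0.0]
finger_gap: 0.286
```

```bash
python3 d.py .577 .0975 .047 -2.8666
```

```text
7.25 pos [0.5777 0.0988 0.0475] [-3.1416e+00 -1.0000e-04 -2.8654e+00] F [ 0.5 -0.2  0. ] T [ 0.04  0.07 -0.03]
shift cm [ 0.1  -0.11  0.05] turn [-0.    -0.     0.001] gap 0.28593571511193233 q7 1.754775072608324
```

>>> move_arm --commands '[[[0,0,0],[0.1,-0.1,0],1],[[0,0,0],[0,0,0],1],[[0,0,0],[0,0,0],1],[[0,0,0],[0,0,0],1]]'

```text
clock: 7.75
ee_pos: [0.5768, 0.0977, 0.0475]
tcp_rot: [3.141, -0.0, -2.865]
wrist_force: [-0.1, 1.1, -0.1]
finger_gap: 0.111
```

```bash
python3 d.py .577 .0975 .047 -2.8666
```

```text
7.75 pos [0.5768 0.0977 0.0475] [ 3.1415e+00 -3.0000e-04 -2.8654e+00] F [-0.1  1.1 -0.1] T [ 0.27  0.28 -0.02]
shift cm [-0.01 -0.02  0.05] turn [ 0.    -0.     0.001] gap 0.11094059185469828 q7 1.7562878228771455
```

The jaws stopped at 9.7 mm, so the key is gripped. I'll lift straight up.

>>> move_arm --commands '[[[0,0,0],[0,0,-1],1],[[0,0,0],[0,0,-1],1],[[0,0,0],[0,0,-2],1],[[0,0,0],[0,0,-3.5],1],[[0,0,0],[0,0,-3],1]]'

```text
clock: 8.38
ee_pos: [0.5774, 0.0972, 0.1547]
tcp_rot: [-3.141, 0.001, -2.866]
wrist_force: [-0.3, -0.6, -0.3]
finger_gap: 0.113
```

>>> move_arm --commands '[[[0,0,0],[0,0,0],1],[[0,0,0],[0,0,0],1]]'

```text
clock: 8.62
ee_pos: [0.5768, 0.0974, 0.1524]
tcp_rot: [3.142, -0.0, -2.866]
wrist_force: [-0.1, -0.3, 0.6]
finger_gap: 0.114
```

```bash
python3 d.py .570 -.2172 .14 -2.9066
python3 - <<'E'
from h import *
for n in ['scene','side']:
    c=eyes.capture(n)
    for t in ['key_red','key_blue']: print(n,t,[(np.round(d['point'],3),round(d['confidence'],2)) for d in nets.boxes_of(t,c)][:2])
    cv2.imwrite(f'pics/{n}2.png',c['img'])
E
```

```text
8.62 pos [0.5768 0.0974 0.1524] [ 3.1416e+00 -1.0000e-04 -2.8656e+00] F [-0.1 -0.3  0.6] T [ 0.07 -0.01  0.  ]
shift cm [  9.23 -30.08   1.24] turn [ 0.    -0.     0.041] gap 0.11388164184889961 q7 1.7087112814855305
scene key_red [(array([0.569, 0.092, 0.177]), 0.47)]
scene key_blue [(array([0.507, 0.08 , 0.077]), 0.52)]
side key_red []
side key_blue [(array([0.515, 0.09 , 0.072]), 0.52)]
```

>>> move_arm --commands '[[[0,0,0.041],[0,0,0],1],[[0,0,0],[1.3,-5,0],1],[[0,0,0],[1.3,-5,0],1],[[0,0,0],[1.3,-5,0],1],[[0,0,0],[1.3,-5,0],1]]'

```text
clock: 9.55
ee_pos: [0.5728, -0.1106, 0.1524]
tcp_rot: [3.142, -0.0, -2.906]
wrist_force: [0.9, 0.5, -1.1]
finger_gap: 0.118
```

>>> move_arm --commands '[[[0,0,0],[1.3,-5,0],1],[[0,0,0],[1.3,-4,0],1],[[0,0,0],[0,0,0],1],[[0,0,0],[0,0,0],1],[[0,0,0],[0,0,0],1]]'

```text
clock: 10.18
ee_pos: [0.5691, -0.201, 0.1524]
tcp_rot: [3.141, -0.0, -2.904]
wrist_force: [-0.5, -0.5, -0.2]
finger_gap: 0.11
```

```bash
python3 d.py .570 -.2172 .125 -2.9066
```

```text
10.18 pos [ 0.5691 -0.201   0.1524] [ 3.1409e+00 -1.0000e-04 -2.9042e+00] F [-0.5 -0.5 -0.2] T [0.07 0.03 0.05]
shift cm [ 0.29 -1.6   2.74] turn [ 0.001 -0.     0.002] gap 0.10995688901637247 q7 2.2377126575596167
```

>>> move_arm --commands '[[[0,0,0.002],[0.3,-1.6,1.0],1],[[0,0,0],[0,0,1.9],1],[[0,0,0],[0,0,0],1],[[0,0,0],[0,0,0],1]]'

```text
clock: 10.68
ee_pos: [0.5694, -0.2187, 0.1233]
tcp_rot: [3.141, -0.001, -2.908]
wrist_force: [0.6, -0.4, -0.4]
finger_gap: 0.109
```

```bash
python3 d.py .570 -.2172 .123 -2.9066
python3 - <<'E'
from h import *
s=sense();c=wristcam(eyes.capture('wrist'),s)
cs=[]
for n,k in [('wrist',c),('side',eyes.capture('side')),('scene',eyes.capture('scene'))]:
    p=proj(k,[[.57,-.2172,.07],list(np.array(s['ee_pos'])-[0,0,.0395])]);print(n,p.round(1))
    u,v=p[0].astype(int);w=50
    x0=min(max(u-w,0),512-2*w);y0=min(max(v-w,0),384-2*w)
    cs.append(cv2.resize(k['img'][y0:y0+2*w,x0:x0+2*w],(264,264),interpolation=cv2.INTER_CUBIC)); print(x0,y0)
cv2.imwrite('pics/c3.png',cv2.resize(np.hstack(cs),(798,266)))
E
```

```text
10.68 pos [ 0.5694 -0.2187  0.1233] [ 3.1413e+00 -7.0000e-04 -2.9082e+00] F [ 0.6 -0.4 -0.4] T [ 0.08 -0.03  0.01]
shift cm [-0.09  0.13  0.03] turn [ 0.    -0.001 -0.002] gap 0.10906065065663806 q7 2.282309385453996
wrist [[259.3 207.3]
 [257.8 211.7]]
209 157
side [[254.9 159.6]
 [255.2 154.7]]
204 109
scene [[306.8 191.9]
 [308.  188.8]]
256 141
```

View pics/c3.png

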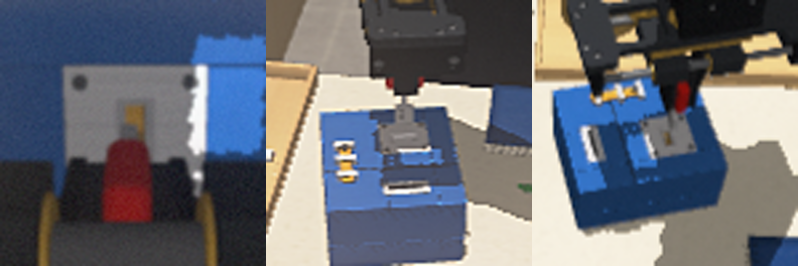

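The wrist crop shows the key just above the keyhole, about 2 px to the left of it. That matches the computed correction of +1.3 mm in tool y, so I'll apply it.

>>> move_arm --commands '[[[0,0,-0.002],[-0.1,0.13,0.4],1],[[0,0,0],[0,0,0],1],[[0,0,0],[0,0,0],1],[[0,0,0],[0,0,0],1]]'

```text
clock: 11.32
ee_pos: [0.5702, -0.2175, 0.1196]
tcp_rot: [-3.141, 0.0, -2.906]
wrist_force: [-0.5, 0.2, -0.4]
finger_gap: 0.113
```

```bash
python3 d.py .570 -.2172 .1095 -2.9066
python3 - <<'E'
from h import *
s=sense();c=wristcam(eyes.capture('wrist'),s)
cv2.imwrite('pics/c4.png',cv2.resize(c['img'][150:270,180:340],None,fx=5,fy=5,interpolation=cv2.INTER_CUBIC))
e=np.array(s['ee_pos']);print(proj(c,[[.57,-.2172,.07],e-[0,0,.0395],e+[0,0,.0325]]).round(1))
E
```

```text
11.32 pos [ 0.5702 -0.2175  0.1196] [-3.1415  0.     -2.9064] F [-0.5  0.2 -0.4] T [ 0.04  0.02 -0.05]
shift cm [0.02 0.03 1.01] turn [-0.  0.  0.] gap 0.11261639763602158 q7 2.2835598194396978
[[258.1 207.4]
 [257.8 211.6]
 [258.3 256.4]]
```

View pics/c4.png

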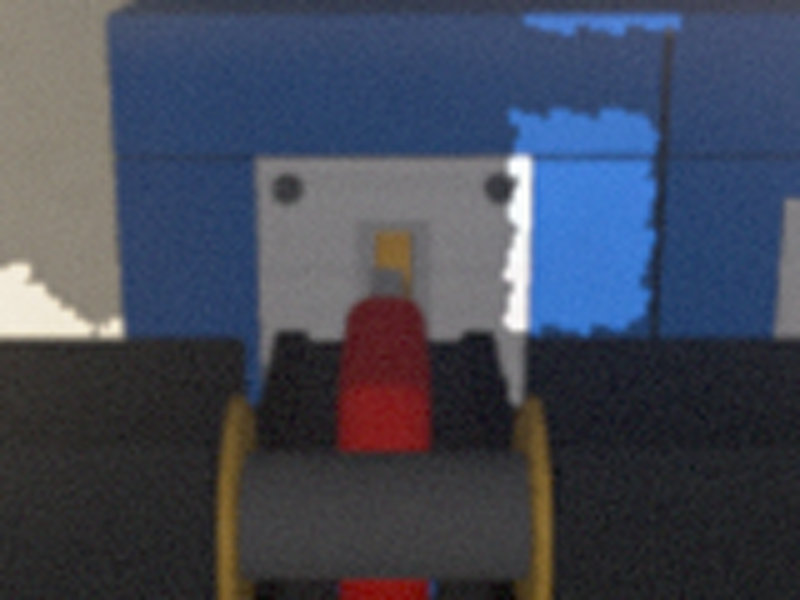

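The blade, at column 387, is about 0.8 mm to the left of the keyhole middle at column 393. I'll shift by +0.07 cm and lower slowly.

>>> move_arm --commands '[[[0,0,0],[0,0.07,0.5],1],[[0,0,0],[0,0,0.4],1],[[0,0,0],[0,0,0.3],1],[[0,0,0],[0,0,0],1],[[0,0,0],[0,0,0],1]]'

```text
clock: 12.0
ee_pos: [0.5701, -0.2168, 0.1076]
tcp_rot: [-3.141, 0.0, -2.906]
wrist_force: [0.5, 0.6, 0.7]
finger_gap: 0.111
```

```bash
python3 d.py .5702 -.2168 .1095 -2.9066
```

```text
12.0 pos [ 0.5701 -0.2168  0.1076] [-3.1415  0.     -2.9064] F [0.5 0.6 0.7] T [ 0.01  0.   -0.02]
shift cm [-0.01 -0.   -0.19] turn [-0.  0.  0.] gap 0.11090247167452667 q7 2.288633027082901
```

>>> move_arm --commands '[[[0,0,0],[0,0,0.3],1],[[0,0,0],[0,0,0.2],1],[[0,0,0],[0,0,0],1]]'

```text
clock: 12.38
ee_pos: [0.5699, -0.2167, 0.1023]
tcp_rot: [3.141, -0.0, -2.906]
wrist_force: [-0.5, 0.3, -0.5]
finger_gap: 0.111
```

```bash
python3 d.py .5702 -.2168 .1095 -2.9066
```

```text
12.38 pos [ 0.5699 -0.2167  0.1023] [ 3.1414e+00 -4.0000e-04 -2.9064e+00] F [-0.5  0.3 -0.5] T [0.07 0.04 0.03]
shift cm [-0.03 -0.02 -0.72] turn [ 0. -0.  0.] gap 0.1105135783446314 q7 2.291408960838432
```

The tip is 7 mm into the slot with no side force. I'll push on with rocking.

>>> move_arm --commands '[[[0,0,0],[0,0,0.4],1],[[0,0,0.05],[0,0,0.3],1],[[0,0,-0.1],[0,0,0.2],1],[[0,0,0.1],[0,0,0.2],1],[[0,0,-0.1],[0,0,0.2],1]]'

```text
clock: 13.0
ee_pos: [0.5706, -0.2167, 0.0913]
tcp_rot: [3.141, 0.002, -2.856]
wrist_force: [-5.1, 3.4, 10.7]
finger_gap: 0.114
```

```bash
python3 d.py .5702 -.2168 .079 -2.9066
```

```text
13.0 pos [ 0.5706 -0.2167  0.0913] [ 3.1414e+00  1.5000e-03 -2.8562e+00] F [-5.1  3.4 10.7] T [ 0.95  1.13 -0.09]
shift cm [ 0.04 -0.    1.23] turn [0.    0.001 0.05 ] gap 0.11440811576604103 q7 2.3447398176207255
```

>>> move_arm --commands '[[[0,0,0.1],[0,0,0.2],1],[[0,0,-0.1],[0,0,0.2],1],[[0,0,0.1],[0,0,0.1],1],[[0,0,-0.1],[0,0,0.1],1]]'

```text
clock: 13.5
ee_pos: [0.5702, -0.2165, 0.0837]
tcp_rot: [-3.142, 0.0, -2.856]
wrist_force: [-0.6, 2.1, 4.7]
finger_gap: 0.113
```

```bash
python3 d.py .5702 -.2168 .079 -2.9066
```

```text
13.5 pos [ 0.5702 -0.2165  0.0837] [-3.1416e+00  3.0000e-04 -2.8559e+00] F [-0.6  2.1  4.7] T [0.48 0.1  0.01]
shift cm [ 0.01 -0.03  0.47] turn [-0.     0.     0.051] gap 0.11261826362284742 q7 2.3478414883512015
```

>>> move_arm --commands '[[[0,0,0.05],[0,0,0.2],1],[[0,0,0],[0,0,0.2],1],[[0,0,0],[0,0,0.1],1],[[0,0,0],[0,0,0],1]]'

```text
clock: 14.0
ee_pos: [0.5703, -0.2163, 0.0787]
tcp_rot: [3.141, 0.0, -2.905]
wrist_force: [-2.1, 1.0, 6.5]
finger_gap: 0.114
```

```bash
python3 d.py .5702 -.2168 .079 -2.9066
```

```text
14.0 pos [ 0.5703 -0.2163  0.0787] [ 3.1413e+00  5.0000e-04 -2.9052e+00] F [-2.1  1.   6.5] T [0.22 0.31 0.04]
shift cm [ 0.02 -0.04 -0.03] turn [0.    0.    0.001] gap 0.11372044345044308 q7 2.3054182586301994
```

>>> move_arm --commands '[[[0,0,0.03],[0,0,0.15],1],[[0,0,-0.03],[0,0,0.15],1],[[0,0,0],[0,0,0],1],[[0,0,0],[0,0,0],1]]'

```text
clock: 14.5
ee_pos: [0.5708, -0.2165, 0.0781]
tcp_rot: [3.141, 0.002, -2.906]
wrist_force: [-8.7, 5.1, 26.5]
finger_gap: 0.112
```

```bash
python3 d.py .5702 -.2168 .079 -2.9066
python3 - <<'E'
from h import *
s=sense();k=eyes.capture('side')
cs=[]
p=proj(k,[[.57,-.2172,.08]])[0].astype(int);a=k['img'][p[1]-40:p[1]+35,p[0]-40:p[0]+40]
c=wristcam(eyes.capture('wrist'),s);print(proj(c,[[.57,-.2172,.1115]]))
b=c['img'][170:290,180:308]
cv2.imwrite('pics/c5.png',np.hstack([cv2.resize(a,(400,375),interpolation=2),cv2.resize(b,(400,375),interpolation=2)]))
E
```

```text
14.5 pos [ 0.5708 -0.2165  0.0781] [ 3.1408e+00  2.2000e-03 -2.9059e+00] F [-8.7  5.1 26.5] T [1.45 2.03 0.02]
shift cm [ 0.06 -0.01 -0.09] turn [0.001 0.002 0.001] gap 0.11215964538819086 q7 2.306777394961433
[[257.41511207 255.76274114]]
```

View pics/c5.png

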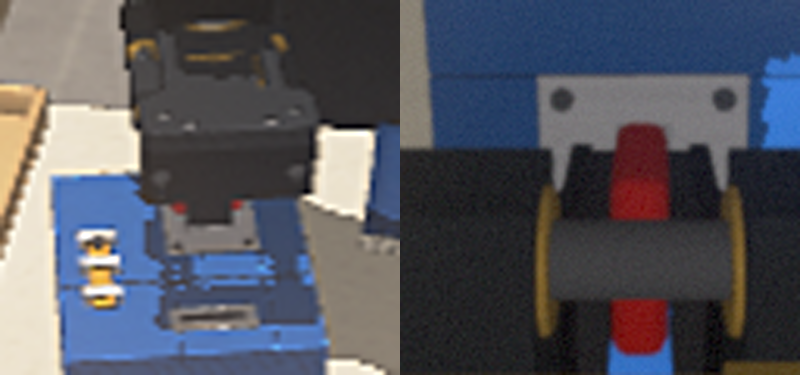

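The key is home: motion stops at TCP z 0.078, where 0.079 was expected, with 26 N of push. The plate and the head's lower edge agree in both crops. I'll ease the push, then turn clockwise, which is + about tool z.

>>> move_arm --commands '[[[0,0,0],[0,0,-0.15],1],[[0,0,0.1],[0,0,0],1],[[0,0,0.14],[0,0,0],1],[[0,0,0.14],[0,0,0],1],[[0,0,0],[0,0,0],1]]'

```text
clock: 15.22
ee_pos: [0.5706, -0.2162, 0.0784]
tcp_rot: [3.141, 0.001, 2.996]
wrist_force: [-4.9, 5.1, 16.1]
finger_gap: 0.111
```

```bash
python3 d.py .5702 -.2168 .079 -2.9066
```

```text
15.22 pos [ 0.5706 -0.2162  0.0784] [3.1406e+00 8.0000e-04 2.9958e+00] F [-4.9  5.1 16.1] T [1.06 1.19 0.07]
shift cm [ 0.03 -0.06 -0.06] turn [ 0.001  0.001 -0.381] gap 0.1112303783289265 q7 1.9572764192597665
```

>>> move_arm --commands '[[[0,0,0.16],[0,0,0],1],[[0,0,0.16],[0,0,0],1],[[0,0,0.16],[0,0,0],1],[[0,0,0.16],[0,0,0],1],[[0,0,0],[0,0,0],1]]'

```text
clock: 15.85
ee_pos: [0.5705, -0.2164, 0.0783]
tcp_rot: [3.141, 0.0, 2.356]
wrist_force: [-5.7, 4.2, 16.3]
finger_gap: 0.118
```

```bash
python3 d.py .5702 -.2168 .079 1.8
```

```text
15.85 pos [ 0.5705 -0.2164  0.0783] [3.1406e+00 1.0000e-04 2.3555e+00] F [-5.7  4.2 16.3] T [1.04 1.21 0.13]
shift cm [-0.01 -0.05 -0.07] turn [ 0.001 -0.     0.556] gap 0.11811111096746185 q7 1.3813903812689916
```

>>> move_arm --commands '[[[0,0,0.15],[0,0,0],1],[[0,0,0.15],[0,0,0],1],[[0,0,0.15],[0,0,0],1],[[0,0,0.11],[0,0,0],1],[[0,0,0],[0,0,0],1]]'

```text
clock: 16.48
ee_pos: [0.5701, -0.2165, 0.0783]
tcp_rot: [3.141, -0.001, 1.796]
wrist_force: [-7.1, 5.4, 18.6]
finger_gap: 0.113
```

```bash
python3 d.py .5702 -.2168 .079 1.8
python3 - <<'E'
from h import *
k=eyes.capture('side');s=eyes.capture('scene');cv2.imwrite('pics/c6.png',np.hstack([cv2.resize(k['img'][110:240,200:310],(400,473),interpolation=2),cv2.resize(s['img'][140:258,246:346],(400,473),interpolation=2)]))
print('blue',[(np.round(d['point'],3),round(d['confidence'],2)) for d in nets.boxes_of('key_blue',k)][:2])
E
```

```text
16.48 pos [ 0.5701 -0.2165  0.0783] [ 3.1415e+00 -8.0000e-04  1.7962e+00] F [-7.1  5.4 18.6] T [1.07 1.75 0.1 ]
shift cm [-0.03 -0.   -0.07] turn [ 0.    -0.001 -0.004] gap 0.11276918231530766 q7 0.8888517989032844
blue [(array([0.518, 0.086, 0.07 ]), 0.68), (array([ 0.568, -0.201,  0.105]), 0.19)]
```

View pics/c6.png

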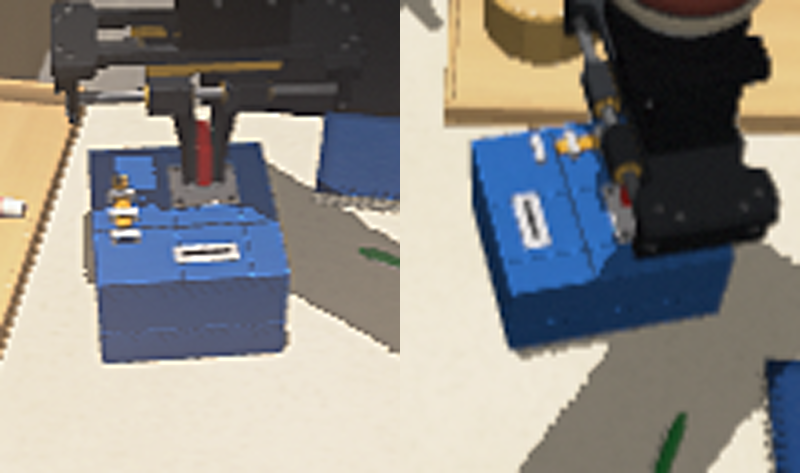

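The key head now lies across its starting direction. The bolt, at left crop (123,200), has moved out of the near guide and past the far one, so it is drawn back. I'll turn a hair more for margin, then hand in.

>>> move_arm --commands '[[[0,0,0.03],[0,0,0],1],[[0,0,0],[0,0,0],1],[[0,0,0],[0,0,0],1],[[0,0,0],[0,0,0],1]]'

```text
clock: 17.12
ee_pos: [0.5702, -0.2164, 0.0783]
tcp_rot: [3.141, -0.001, 1.768]
wrist_force: [-6.4, 4.7, 18.4]
finger_gap: 0.114
```

```bash
python3 d.py .5702 -.2168 .079 1.8; python3 -c "
from h import *
print(order.job_done())"; python3 d.py .5702 -.2168 .079 1.8
```

```text
17.12 pos [ 0.5702 -0.2164  0.0783] [ 3.1411e+00 -1.0000e-03  1.7679e+00] F [-6.4  4.7 18.4] T [1.07 1.67 0.12]
shift cm [-0.04 -0.01 -0.07] turn [ 0.    -0.001 -0.032] gap 0.11386737299796255 q7 0.8642318817791539
the job is handed in; nothing more can be done
None
the job is handed in; nothing more can be done
```

I took the red key from the stand, rocked it past the sticky pins and fully home in the lock. I then turned it clockwise and handed the job in at 17.1 s, still gripping and holding it turned.

Last checks before handing in:
- **Depth:** the TCP stopped at z 0.078 m, where a fully home key should give about 0.079 m. The arm was pressing down with 18 N (26 N at its hardest).
- **Position:** the TCP was within about 1 mm of the lock axis I measured.
- **Turn:** the tool had turned 1.61 rad, with about 0.12 N m about the vertical, close to the spring's 0.14 N m. The lock angle itself cannot be read directly.
- **Bolt:** the pictures taken at 1.58 rad, just before the last small turn, showed the bolt drawn back.
- **Grip:** the jaws were stopped at about 9.9 mm on the 10 mm head.
- **Blue key:** the network still found it in the stand.
- **Other things:** I did not measure the scissors, pen, notebook or tea box again at the end.

One check fell short: the network did not find the red key in the side picture after the lift, and found it in the scene picture only at 0.47 confidence. The jaw opening and later close-up pictures showed it was held.

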